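# Lubricate the jog stick and work it in

### The arm

A 7-joint arm with a two-finger parallel gripper is mounted at the origin on a cart in front of the work surface, level with it; the furniture and walls round the work are solid. World frame = base frame: x ahead of the robot, y to its left, z up, the work surface at z = 0. Lengths are in m, angles in rad, forces in N, time in s.
With the tool pointing down it reaches from about 0.425 to 0.95 m from the base axis. Payload 4.7 kg.
Tool frame: the origin (TCP) lies between the finger pads; the fingertips stand 25 mm ahead of it and the grasp point (between the pads) lies 6 mm ahead of it; z points along the fingers, y is the line along which they close (so a half turn about z gives the same grasp; the last joint's range is limited). The gripper opens to 85 mm and grips with 20 to 120 N. Pads are 22 mm wide; open, the fingers measure 114 mm over their backs; the gripper's body (76 mm by 85 mm) begins 54 mm behind the grasp point. The pads swing forward as they close: fully open they stand 13 mm farther back than shut.
Start: joints at [-1.26, 0.469, -0.049, 1.532, 0.024, 1.141, -0.082], TCP at [0.225, 0.636, 0.256] pointing down, gripper open.
Joint ranges: [-2.59, 2.59], [-0.33, 1.99], [-1.39, 1.29], [0.1, 2.45], [-1.04, 4.18], [0.21, 1.99], [-2.66, 2.66]. Speed limits (rad/s): [2.57, 2.57, 3.14, 3.14, 3.14, 3.14, 3.14].

### API

Orientations are given as a 3x3 rotation matrix whose columns are the frame's x, y, z axes.
In Python, from rig import * gives the robot as it stands. Calls block until the motion is done:
- movep(position, orientation): joint-space move of the TCP to a pose.
- move_l(position, attitude=None, feed=0.15, until_force=None): straight line of the TCP; attitude=None keeps the orientation; feed is the mean speed in m/s. With until_force (N) it stops when the force on the tool has changed by that much, and returns True; else False.
- move_joints(angles): joint-space move.
- command_gripper(opening, newtons=None): finger opening in m; newtons is the grip in N (None keeps the last); returns when the fingers have stopped.
- sleep(seconds).
- inverse_kinematics(position, orientation): joint angles nearest the present ones, or None.
- sense(): the state.
- camera(name): name is "scene" or "top" or "wrist"; returns (picture, depth): 420x560x3 uint8, red, green, blue; 420x560 float32, m along the optical axis (not along the pixel's ray), 0 where there is no reading.
- camera_params(name): a dict with "K" (3x3 intrinsics, pixels), "position" and "rotation" of the camera in the world; the wrist camera has in their place "tool_from_camera" (4x4, takes a point from camera to tool coordinates, whose origin is the TCP and whose axes are the flange's). Camera axes: x right, y down, z forward; pixel columns grow to the right and rows downward; lengths in m; the calibration is good to about 2 mm. A picture is of the moment at which its call begins: read the wrist's pose just before it. camera_params takes no time and is no camera call.
A pose or a line that the arm cannot do raises Unreachable and nothing moves.
- finish_job(): hands the job in; it is judged then, once.
The state is a dict: "time_s": time; "joint_pos": joint angles; "qd": joint speeds; "joint_efforts": joint torques, N m; "position": TCP position; "tcp_rot": TCP orientation; "wrist_force": force on the tool from outside, world axes, zero at the start; "ft_torque": the same for the moment, N m; "finger_gap": finger opening in m; "gripper_force": force on a finger pad.
Only numpy, scipy, OpenCV 4.12 (cv2) and the standard library are available. Lean on these libraries where they do the work, as an engineer would, in place of code of your own. Each camera call takes 0.05 s, during which the arm holds its last target. There are 200 camera calls.

### The job

Service the jog stick on the hooded control box: take the brush from its tube, dip its tip briefly well below the rim of the open tin, touch the tip into the little brass lubricating cup below the stick, and stand the brush back in its tube. Then work the lubricant in: tilt the stick sideways to its stop on the left, as you face its sloping panel, hold it there for two seconds and let it return to the centre; never tilt it to the other side, and leave everything else standing where it is.

Things in the scene. Friction and masses are not known exactly. Their poses are not given: they have to be found in the camera images.
- console: grey control box fixed to the bench, 130 deep (own x), 160 wide (own y), origin under its middle on the bench; own -x is the front, roughly towards the robot, own +y points to the left as one faces the front. Its panel slopes 32 deg, from 30 high at own x = -65 to 88 high at own x = +28; the panel's normal in own axes is (-0.530, 0, 0.848)
- hood_edge (a point): middle of the front edge of the box's sheet hood, axes as the console. The roof is level, 228 to 234 high, 160 wide, from here back to own x = +65 where a back plate carries it; front and sides are open. A vertical gripper over the stick would hit it: come in along the panel's normal
- knob (a point): centre of the stick's black ball knob, 28 diameter, on a 10 thick steel stick that stands along the panel's normal when centred. Both pivot axes cross at own (-14, 0, 62) of the console, 70 from here. Axes: z along the stick away from the panel, y sideways to the left, x up the slope
- stick (a joint): sideways tilt of the stick, rad: 0 centred, positive to the left (console's own +y), stops at +-0.45. Spring-centred, 0.55 N m/rad (about 3.5 N on the knob at the stop), well damped
- gimbal (a joint): tilt of the stick up (+) or down (-) the slope, rad: 0 centred, stops at +-0.45, the same spring
- lube_cup (a point): centre of the mouth floor of the brass lubricating cup on the panel, 42 down the slope from the stick, 20 outer diameter, 16 inner diameter; its raised ring stands about 2.5 above this point. Axes are the console's. Straight above it hangs the knob, so come in along the panel's normal
- brush: small brush, straight and round, 155 long, own z along it from the bristle end (origin) to the handle end; at the start it stands upright in its tube, bristle end down. Bristles 11 diameter, ferrule 14, wooden handle 15 to 16 diameter from 50 to 155; 40 g. All of it is rigid
- brush_tip (a point): centre of the bristle end of the brush, axes as the brush
- holder: the brush's tube: upright dark steel tube fixed to the bench, open at the top, 24 inner diameter, rim 65 high, inner floor 5 high, foot 60 diameter; origin under its centre
- holder_floor (a point): centre of the tube's inner floor, 5 above the bench
- pot: open aluminium tin, loose, 300 g; 66 outer and about 56 inner diameter, rim 36 high, inner floor 4 high; origin under its centre
- lidded_tin: closed round tin with a flat white lid, 90 diameter, 32 high; bystander; loose, origin under its centre
- glue_bottle: cream squeeze bottle with a spout, 80 diameter, 130 high, at the bench front left of the vice; bystander; loose, origin under its centre
- solder: reel of solder, 54 diameter, 43 high, just right of the vice; bystander; loose, origin under its centre
- carton: small flat carton, 52 x 100 x 24; bystander; loose, origin under its centre
There are look-alikes about, which are no part of the job. What is meant by the brush is not blue, and is the smaller of those in its own colour.

How it is judged:
On the way, in this order (a step that is already met when the one before it is completed fails the run):
1. the brush's tip is dipped at least 8 mm below the rim inside the open tin (z of brush_tip in the frame of pot below 0.028 m and horizontal distance between brush_tip and pot below 0.026 m), for 0.1 s.
2. the brush's tip touches the brass lubricating cup (distance between brush_tip and lube_cup below 0.012 m and contact force between brush and console above 0.1 N), for 0.05 s.
3. the brush stands in its tube again, let go (horizontal distance between brush_tip and holder_floor below 0.012 m and z of brush_tip in the frame of holder below 0.015 m and angle between brush's own z axis and vertical below 0.25 rad and contact force between brush and the fingers below 0.1 N), for 0.2 s.
4. the stick is held over to the left, near its stop, for at least 1.3 s (value of joint stick above 0.33 rad and value of joint gimbal between -0.2 and 0.2 rad), for 1.3 s.
5. the stick is let go and centred (value of joint stick between -0.08 and 0.08 rad and value of joint gimbal between -0.08 and 0.08 rad and contact force between anything else and console below 0.1 N), for 0.3 s.
At the end, for the whole second after the job is handed in: brush let go, at rest in its tube: tip within 12 mm of the axis and 10 mm of the floor, leaning under 0.25 rad; stick centred within 0.08 rad both ways; open tin upright, moved under 50 mm; the four bystanders moved under 40 mm (all of step 3 and value of joint stick between -0.08 and 0.08 rad and value of joint gimbal between -0.08 and 0.08 rad and distance of pot from where it was at the start of the episode below 0.05 m and angle between pot's own z axis and vertical below 0.3 rad and linear speed of brush below 0.02 m/s and distance of each of lidded_tin, glue_bottle, solder, carton from where it was at the start of the episode below 0.04 m); the robot touches nothing.
It fails at once if the stick is tilted over to the wrong side (right, more than 0.2 rad) (value of joint stick below -0.2 rad).
It fails at once if the open tin is tipped or shoved more than 50 mm (not (distance of pot from where it was at the start of the episode below 0.05 m and angle between pot's own z axis and vertical below 0.3 rad)).
It fails at once if a bystander is moved more than 40 mm (distance of any of lidded_tin, glue_bottle, solder, carton from where it was at the start of the episode above 0.04 m).
It also fails if it takes over 69 s, if anything falls off the work surface, if the arm or the gripper's body presses on something with over 40 N, if the wrist force passes 120 N, or if a joint passes its speed limit or range.

## Working session

There is one attempt and no reset: what is moved stays moved. The work goes in short steps, each a Python script; the robot and the scene stay as the last script left them, time stands still between calls to the robot, and variables do not carry over. Pictures are saved under pics/ and viewed, at most 13 in all, crops included, and the job is handed in when it is done.

```bash
mkdir -p pics; ls; python3 - <<'E'
from rig import *
import numpy as np, cv2
for n in ("scene","top"):
    p,d=camera(n); cv2.imwrite(f"pics/{n}0.png",cv2.resize(p[:,:,::-1],(784,588),interpolation=cv2.INTER_CUBIC)); np.savez(f"{n}0.npz",p=p,d=d)
    print(n,camera_params(n))
print(camera_params("wrist")); print(sense())
E
```

```text
pics
scene {'K': array([[504.45643826,   0.        , 280.61676007],
       [  0.        , 504.45643826, 213.1847024 ],
       [  0.        ,   0.        ,   1.        ]]), 'position': array([ 0.13400428, -0.70298153,  1.26181331]), 'rotation': array([[ 0.8708068 , -0.38539321,  0.30523366],
       [-0.49131073, -0.65999307,  0.56835105],
       [-0.01758653, -0.64488853, -0.76407427]])}
top {'K': array([[395.90098512,   0.        , 274.74703311],
       [  0.        , 395.90098512, 206.23842946],
       [  0.        ,   0.        ,   1.        ]]), 'position': array([0.18141305, 0.23726185, 1.43510893]), 'rotation': array([[-0.30535908, -0.91459708,  0.26508115],
       [-0.95223004,  0.29220121, -0.08874909],
       [ 0.00371263, -0.27951858, -0.96013311]])}
{'K': array([[306.36267516,   0.        , 286.48793867],
       [  0.        , 306.36267516, 209.52560442],
       [  0.        ,   0.        ,   1.        ]]), 'tool_from_camera': array([[ 4.18853877e-04, -9.49185483e-01, -3.14716926e-01,
         7.94467518e-02],
       [ 9.99999906e-01,  3.63662060e-04,  2.34086836e-04,
     
[... 321 characters left out ...]
0683]), 'qd': array([-0.0020166 , -0.00043948, -0.00017156, -0.00313338, -0.00063618,
       -0.00189359, -0.00044759]), 'joint_efforts': array([ 2.20479567e-03, -5.11516821e+01, -4.63533145e-02, -2.38387871e+01,
        1.07973372e-02,  4.31943568e-03, -4.29505008e-06]), 'position': array([0.22481678, 0.63597611, 0.25536583]), 'tcp_rot': array([[-9.42821231e-01,  3.33298433e-01, -5.30828159e-04],
       [ 3.33298851e-01,  9.42819767e-01, -1.66217036e-03],
       [-5.35234933e-05, -1.74405392e-03, -9.99998478e-01]]), 'wrist_force': array([-0.32537259, -0.0654067 , -0.6233402 ]), 'ft_torque': array([0.01260821, 0.05623568, 0.01171061]), 'gripper_force': 0.0, 'finger_gap': 0.08531722517435154}
```

View pics/scene0.png

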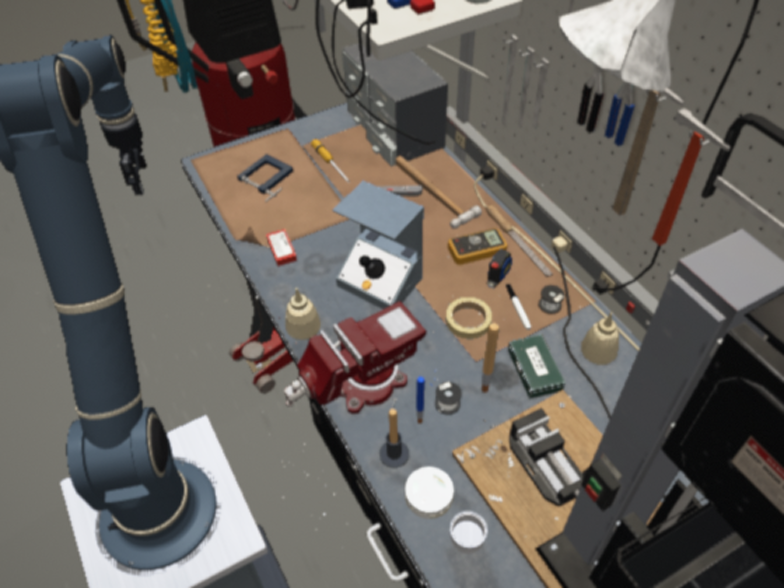

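View pics/top0.png

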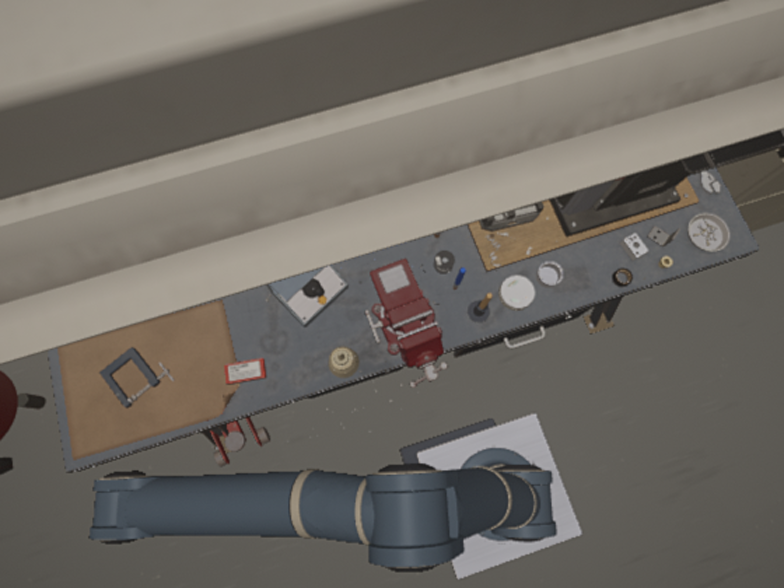

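The scene view shows the brush upright in its tube at (393,430), the open tin at (468,528), the lidded tin at (429,490) and the console with its knob at (373,267) and cup at (366,285). In the top view the tube is at (479,312), the tin at (550,273) and the console at (315,292). The taller wooden brush at (490,350) and the blue one at (420,395) are look-alikes.

```bash
cat > h.py <<'E'
import numpy as np, cv2
from rig import *
def ray(cp,u,v):
    return cp["position"], cp["rotation"]@(np.linalg.inv(cp["K"])@[u,v,1])
def tri(rays):
    A=0;b=0
    for o,d in rays:
        d=d/np.linalg.norm(d);P=np.eye(3)-np.outer(d,d);A=A+P;b=b+P@o
    x=np.linalg.solve(A,b)
    return x,[np.linalg.norm((np.eye(3)-np.outer(d,d)/(d@d))@(x-o)) for o,d in rays]
def cloud(cp,d):
    v,u=np.mgrid[:d.shape[0],:d.shape[1]]
    r=np.stack([u,v,np.ones_like(u)],-1)@np.linalg.inv(cp["K"]).T
    return cp["position"]+(r*d[...,None])@cp["rotation"].T
def wristcam():
    s=sense();c=camera_params("wrist")
    T=np.eye(4);T[:3,:3]=s["tcp_rot"];T[:3,3]=s["position"];M=T@c["tool_from_camera"]
    p,d=camera("wrist")
    return p,d,dict(K=c["K"],position=M[:3,3],rotation=M[:3,:3])
E
python3 - <<'E'
from h import *
S=np.load("scene0.npz");T=np.load("top0.npz");cs=camera_params("scene");ct=camera_params("top")
def crop(p,x,y,w,h): return cv2.resize(p[y:y+h,x:x+w,::-1],(400,300),interpolation=cv2.INTER_CUBIC)
m=np.vstack([np.hstack([crop(S["p"],225,125,100,75+20-20),crop(S["p"],256,280,120,90+20-20)]),
 np.hstack([crop(T["p"],190,180,80,60),crop(T["p"],320,170,100,75)])])
cv2.imwrite("pics/m1.png",m)
Ws=cloud(cs,S["d"]);Wt=cloud(ct,T["d"])
for n,a in dict(bench=(330,400),brushtop=(393,412),holderfoot=(394,460),lid=(429,490),pot=(468,530),knob=(374,267),cup=(366,285),roof=(380,205),bottle=(298,295),carton=(281,246)).items():
    print("S",n,Ws[int(a[1]/1.4),int(a[0]/1.4)].round(3))
for n,a in dict(brushtop=(488,297),lid=(518,291),pot=(550,273),knob=(312,288),bottle=(342,356)).items():
    print("T",n,Wt[int(a[1]/1.4),int(a[0]/1.4)].round(3))
E
```

```text
S bench [0.374 0.023 0.067]
S brushtop [ 0.442 -0.114  0.159]
S holderfoot [ 0.435 -0.127  0.007]
S lid [ 0.455 -0.225  0.029]
S pot [ 0.484 -0.315  0.001]
S knob [0.612 0.274 0.09 ]
S cup [0.587 0.272 0.044]
S roof [0.651 0.309 0.231]
S bottle [0.421 0.266 0.114]
S carton [0.474 0.51  0.021]
T brushtop [ 0.44  -0.108  0.16 ]
T lid [ 0.459 -0.226  0.033]
T pot [ 0.483 -0.333  0.004]
T knob [0.613 0.289 0.092]
T bottle [0.419 0.264 0.114]
```

View pics/m1.png

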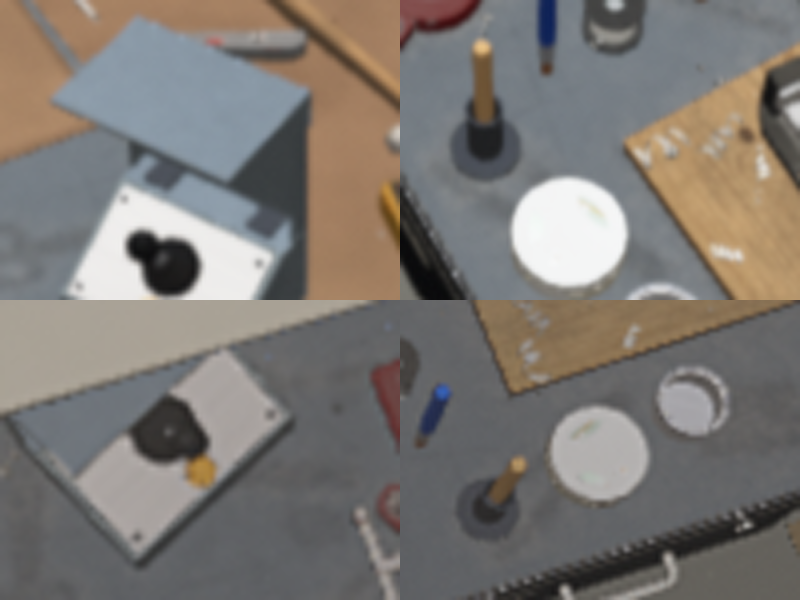

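Top-left tile: the roof, the knob at (143,245) in front of the larger boot. Bottom-left tile: the knob at (193,440) and the cup at (201,472). The right tiles show the brush top at (482,45) and (518,465), and the tin at (693,402).

```bash
python3 - <<'E'
from h import *
S=np.load("scene0.npz");T=np.load("top0.npz");cs=camera_params("scene");ct=camera_params("top")
for n,a,b in [("brushtop",(280.6,293.5),(349.5,211.2)),("holderrim",(281.2,312.4),(342,221.5)),("pot",(334.6,376),(393.2,195.5)),("knob",(260.7,186.2),(228.6,208)),("cup",(261.4,203.6),(230.2,214.4))]:
    x,r=tri([ray(cs,*a),ray(ct,*b)]);print(n,x.round(4),np.round(r,4))
# panel plane from white plate in both views
for I,c,(x0,y0,x1,y1) in ((S,cs,(235,160,305,220)),(T,ct,(190,180,250,236))):
    W=cloud(c,I["d"]);p=I["p"].astype(int)
    m=(p.min(2)>135)&(p.max(2)-p.min(2)<30)
    k=np.zeros_like(m);k[y0:y1,x0:x1]=1
    X=W[m&k&(I["d"]>0)];X=X[(X[:,2]>.025)&(X[:,2]<.1)]
    for _ in range(4):
        q=X.mean(0);n=np.linalg.svd(X-q)[2][2];n*=np.sign(n[2]);e=abs((X-q)@n);X=X[e<max(.003,2*e.std())] 
    print(len(X),q.round(4),n.round(3),"yaw",np.arctan2(-n[1],-n[0]),"tilt",np.degrees(np.arccos(n[2])),e.std())
W=cloud(cs,S["d"]);m=abs(W[...,2]-.231)<.006
R=W[120:180,225:310][m[120:180,225:310]]
b=cv2.minAreaRect((R[:,:2]*1000).astype(np.float32));print("roof",len(R),b,cv2.boxPoints(b).round())
print("heights vise", cloud(ct,T["d"])[190:260,265:320,2].max())
E
```

```text
brushtop [ 0.4425 -0.1139  0.1596] [0.0015 0.0015]
holderrim [ 0.442  -0.1059  0.0472] [0.006 0.006]
pot [ 0.4752 -0.323   0.0394] [0.0026 0.0026]
knob [0.5873 0.2692 0.1242] [0.0015 0.0015]
cup [0.5876 0.2724 0.0397] [0.0009 0.0009]
721 [0.6221 0.2862 0.0617] [-0.451 -0.222  0.865] yaw 0.4571428191301129 tilt 30.15854889328397 0.0008362316009448932
377 [0.6044 0.2829 0.0522] [-0.477 -0.244  0.845] yaw 0.47336638284506666 tilt 32.37095676423335 0.0008440695972762816
roof 1358 ((639.419189453125, 299.2138671875), (120.20105743408203, 163.0655975341797), 27.091230392456055) [[549. 344.]
 [623. 199.]
 [730. 254.]
 [656. 399.]]
heights vise 1.4351089318444077
```

```bash
cat >> h.py <<'E'
YAW=0.473
def RC(y=None):
    y=YAW if y is None else y
    c,s=np.cos(y),np.sin(y);return np.array([[c,-s,0],[s,c,0],[0,0,1]])
def RT(y=None):  # tool along panel normal, tool x down-slope
    return RC(y)@np.array([[-.848,0,.53],[0,1,0],[-.53,0,-.848]])
def RD(a):  # tool down, tool x pointing at angle a
    c,s=np.cos(a),np.sin(a);return np.array([[c,s,0],[s,-c,0],[0,0,-1.]])
def look(P,R,dist):
    t=camera_params("wrist")["tool_from_camera"]
    return P-R@(t[:3,3]+dist*t[:3,2])
def snap(n):
    p,d,c=wristcam();np.savez(n+".npz",p=p,d=d,**c)
    return p
E
python3 - <<'E'
from h import *
R=RT();K=np.array([.588,.270,.09])
ims=[]
for i,dy in enumerate((.04,-.04)):
    P=look(K,R,.27)+RC()@[0,dy,0];print(P.round(3))
    (movep if i==0 else move_l)(P,R); ims.append(snap(f"c{i}"))
print(sense()["time_s"],sense()["joint_pos"].round(2))
R=RD(np.pi-.25); B=np.array([.442,-.113,.12])
try:
  for i,dy in enumerate((.035,-.035)):
    P=look(B,R,.3)+[0,dy,0];print(P.round(3))
    (movep if i==0 else move_l)(P,R); ims.append(snap(f"b{i}"))
except Unreachable as e: print(e)
print(sense()["time_s"],sense()["joint_pos"].round(2))
cv2.imwrite("pics/m2.png",np.vstack([np.hstack([cv2.resize(p[:,:,::-1],(400,300),interpolation=cv2.INTER_AREA) for p in ims[i:i+2]]) for i in range(0,len(ims)-1,2)]))
E
```

```text
[0.501 0.269 0.204]
[0.536 0.199 0.205]
2.5667 [ 0.01  0.22 -0.48  2.18  0.36  0.22  1.29]
[ 0.427 -0.074  0.287]
[ 0.427 -0.145  0.286]
4.4667 [ 1.02  0.14 -0.85  1.96  0.12  1.09  1.44]
```

View pics/m2.png

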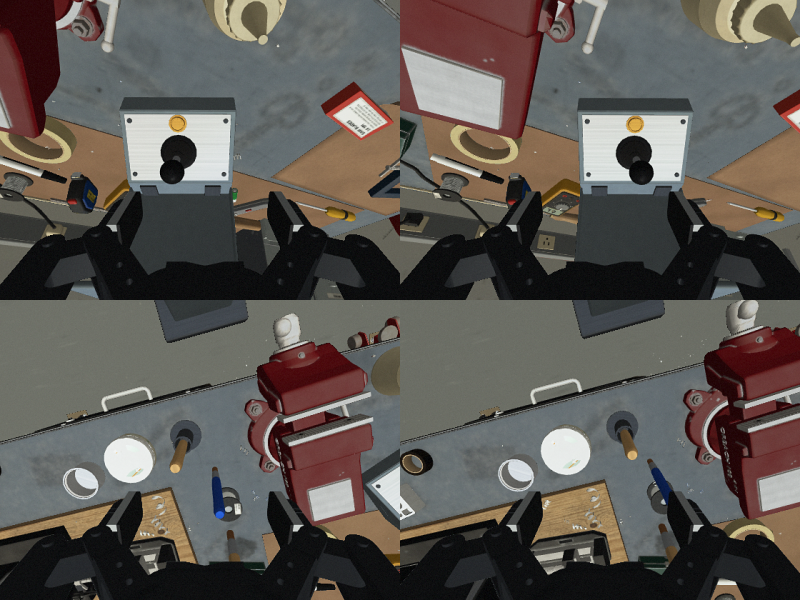

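The wrist views show the cup at (178,123)/(635,124) with the knob just below it, and the panel square to the camera. The lower tiles show the brush top at (176,468)/(629,455) and the tin at (80,481)/(516,473).

```bash
python3 - <<'E'
from h import *
L=lambda n:np.load(n+".npz")
C=[L("c0"),L("c1")];B=[L("b0"),L("b1")]
rays=[]
for i in C:
    h=cv2.cvtColor(i["p"],cv2.COLOR_RGB2HSV);m=(h[...,0]>10)&(h[...,0]<30)&(h[...,1]>130)&(h[...,2]>100)
    k=np.zeros_like(m);k[150:200,220:360]=1;v,u=np.nonzero(m&k);x,y=(u.min()+u.max())/2,(v.min()+v.max())/2
    print("cup px",x,y,len(u),np.ptp(u),np.ptp(v)); rays.append(ray(i,x,y))
    W=cloud(i,i["d"]);p=i["p"].astype(int);m=(p.min(2)>150)&(p.max(2)-p.min(2)<30);k[:]=0;k[140:260,165:415]=1
    m&=k.astype(bool)&(W[...,2]>.02)&(W[...,2]<.1); X=W[m]
    q=X.mean(0);n=np.linalg.svd(X-q,full_matrices=False)[2][2];n*=np.sign(n[2])
    e=(X-q)@n;X=X[abs(e)<.002];q=X.mean(0);n=np.linalg.svd(X-q,full_matrices=False)[2][2];n*=np.sign(n[2])
    ya=np.arctan2(-n[1],-n[0]);
    uvs=(X-q)@RC(ya)[:,1],(X-q)@(RC(ya)@[.848,0,.53])
    r=cv2.minAreaRect((np.stack(uvs,1)*1000).astype(np.float32))
    cen=q+RC(ya)@[0,r[0][0]/1e3,0]+RC(ya)@[.848,0,.53]*np.array(r[0][1]/1e3)
    print("panel n",n.round(3),"yaw",ya.round(4),"tilt",np.degrees(np.arccos(n[2])).round(2),"plate centre",cen.round(4),r)
x,r=tri(rays);print("cup",x.round(4),np.round(r,4))
def tile(i,x,y,w,h): return cv2.resize(i["p"][y:y+h,x:x+w,::-1],(400,300),interpolation=cv2.INTER_CUBIC)
cv2.imwrite("pics/m3.png",np.vstack([np.hstack([tile(C[0],190,150,120,90),tile(C[1],270,150,120,90)]),np.hstack([tile(B[0],76,160,220,165),tile(B[1],136,160,220,165)])]))
E
```

```text
cup px 248.0 172.5 451 24 23
panel n [-0.472 -0.24   0.848] yaw 0.4705 tilt 31.99 plate centre [0.6179 0.2879 0.0613] ((-0.89935302734375, 4.714836120605469), (100.09119415283203, 145.9488983154297), 89.9865951538086)
cup px 328.5 173.5 442 23 23
panel n [-0.472 -0.24   0.848] yaw 0.4695 tilt 31.99 plate centre [0.6166 0.2903 0.0613] ((3.5985488891601562, 4.859382629394531), (151.51437377929688, 100.20747375488281), 0.6251860857009888)
cup [0.5887 0.2729 0.0426] [0. 0.]
```

View pics/m3.png

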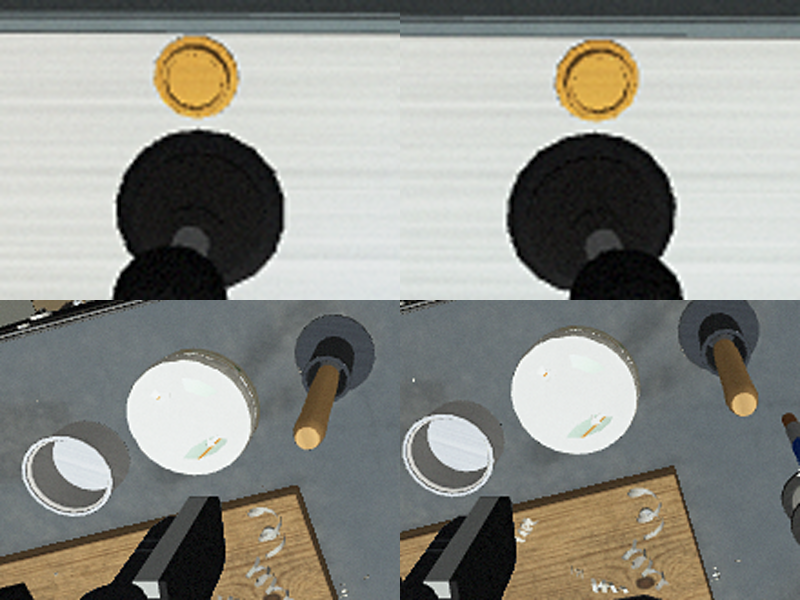

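Crop positions: brush top (308,438)/(742,404), tube rim (325,378)/(722,350), foot (335,355)/(719,331), tin rim (67,476)/(448,454), cup centred at (196,76)/(597,80).

```bash
python3 - <<'E'
from h import *
L=lambda n:np.load(n+".npz")
b0,b1=L("b0"),L("b1")
f=lambda x,y:ray(b0,76+x*.55,160+(y-300)*.55)
g=lambda x,y:ray(b1,136+(x-400)*.55,160+(y-300)*.55)
for n,a,b in [("brushtop",(308,438),(742,404)),("rim",(325,378),(722,350)),("foot",(335,355),(719,331)),("pot",(67,476),(448,454)),("lid",(190,417),(574,394))]:
    x,r=tri([f(*a),g(*b)]);print(n,x.round(4),np.round(r,4))
# depth-based: brush handle points and pot rim, holder
for b in (b0,b1):
    W=cloud(b,b["d"]).reshape(-1,3);W=W[np.linalg.norm(W[:,:2]-[.44,-.113],axis=1)<.05]
    for lo,hi in((.154,.166),(.12,.15),(.075,.1),(.06,.069)):
        X=W[(W[:,2]>lo)&(W[:,2]<hi)];print(lo,len(X),((X.min(0)+X.max(0))/2).round(4),np.ptp(X,axis=0).round(3))
    W=cloud(b,b["d"]).reshape(-1,3);X=W[(np.linalg.norm(W[:,:2]-[.478,-.323],axis=1)<.045)&(W[:,2]>.03)&(W[:,2]<.042)]
    print("potrim",len(X),((X.min(0)+X.max(0))/2).round(4),np.ptp(X,axis=0).round(3))
# reachability
q=RD(np.pi-.25)
C=np.array([.5887,.2729,.0397]);n=RC(.47)@[-.53,0,.848]
for nm,P,R in [("grasp",[.442,-.113,.146],q),("up",[.442,-.113,.33],q),("pot",[.478,-.323,.16],q),("potup",[.478,-.323,.25],q),("cup",C+.147*n,RT(.47)),("cupoff",C+.25*n,RT(.47))]:
    s=inverse_kinematics(np.array(P),R);print(nm,None if s is None else s.round(2))
E
```

```text
brushtop [ 0.4454 -0.1141  0.1558] [0.0002 0.0002]
rim [ 0.4438 -0.115   0.0593] [0.0008 0.0008]
foot [ 0.4435 -0.1127  0.0052] [0.0005 0.0005]
pot [ 0.476  -0.323   0.0376] [0.0005 0.0005]
lid [ 0.4572 -0.2237  0.0282] [0.0003 0.0003]
0.154 219 [ 0.4428 -0.1136  0.1584] [0.014 0.014 0.009]
0.12 172 [ 0.4413 -0.1129  0.135 ] [0.011 0.014 0.03 ]
0.075 99 [ 0.4411 -0.1132  0.0877] [0.011 0.015 0.025]
0.06 218 [ 0.4436 -0.1135  0.0645] [0.031 0.031 0.009]
potrim 618 [ 0.4768 -0.3247  0.0344] [0.065 0.066 0.009]
0.154 230 [ 0.4425 -0.1136  0.1586] [0.013 0.014 0.009]
0.12 146 [ 0.4396 -0.1141  0.1349] [0.008 0.015 0.03 ]
0.075 89 [ 0.4397 -0.1139  0.0876] [0.008 0.015 0.025]
0.06 220 [ 0.4422 -0.1137  0.0647] [0.029 0.031 0.008]
potrim 597 [ 0.4772 -0.3243  0.0343] [0.066 0.066 0.008]
grasp [ 0.83  0.37 -0.81  2.11  0.37  0.8   1.12]
up [ 0.98  0.11 -0.88  1.89  0.09  1.18  1.39]
pot [ 1.05  0.51 -0.71  1.84  0.4   0.94  1.48]
potup [ 1.08  0.41 -0.73  1.75  0.3   1.1   1.57]
cup [ 0.08  0.33 -0.69  2.21  1.17  0.26  0.43]
cupoff [ 0.44  0.09 -0.98  2.22  0.32  0.33  1.25]
```

```bash
python3 - <<'E'
from h import *
T=np.load("top0.npz");W=cloud(camera_params("top"),T["d"])[130:280,190:400].reshape(-1,3)
def mx(x0,x1,y0,y1):
    X=W[(W[:,0]>x0)&(W[:,0]<x1)&(W[:,1]>y0)&(W[:,1]<y1)];return X[X[:,2].argmax()].round(3) if len(X) else None
print("vise",mx(.3,.65,.02,.18)," near brush",mx(.38,.56,-.09,0.01),"far",mx(.56,.75,-.15,.05),"bottle",mx(.37,.47,.22,.31))
R=RD(np.pi-.25);B=np.array([.443,-.1138,.146]);P=np.array([.477,-.3243,.156])
command_gripper(.05)
movep(B+[0,0,.06],R); move_l(B,feed=.08); command_gripper(0.0,40); s=sense();print(s["finger_gap"],s["gripper_force"],s["position"].round(4))
move_l(B+[0,0,.13],feed=.12); s=sense();print(s["finger_gap"],s["gripper_force"])
move_l(P+[0,0,.1],feed=.2)
p=snap("w3"); cv2.imwrite("pics/w3.png",p[:,:,::-1])
C=np.array([.5887,.2729,.0397]);n=RC(.47)@[-.53,0,.848]
for nm,Q,RR in [("hi",P+[0,0,.27],R),("mid",[.5,.05,.42],RD(np.pi+.2)),("cupoff",C+.3*n,RT(.47))]:
    q=inverse_kinematics(np.array(Q),RR);print(nm,None if q is None else q.round(2))
print(sense()["time_s"])
E
```

```text
vise [0.4   0.044 0.157]  near brush [ 0.517 -0.076  0.159] far [0.574 0.043 0.126] bottle [0.42  0.266 0.131]
0.015242290846197392 39.04912573747424 [ 0.4434 -0.114   0.1465]
0.014837186402999752 38.94105737563223
hi [ 1.13  0.3  -0.79  1.49  0.21  1.45  1.65]
mid [ 0.8   0.22 -1.16  1.64  0.21  1.41  1.39]
cupoff [ 0.73 -0.1  -1.14  2.2  -0.27  0.43  1.82]
9.15
```

View pics/w3.png

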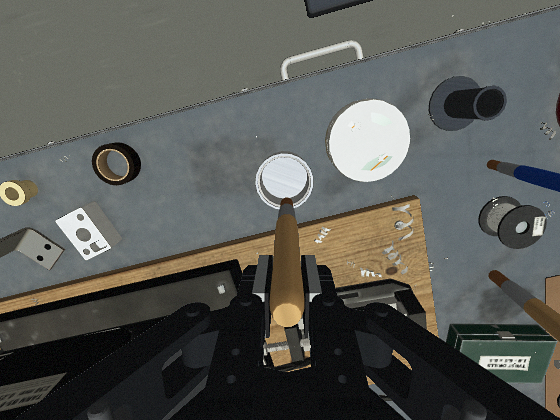

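The brush is held straight, with its tip hanging above the tin at (287,205). Next I dip it and go to the cup.

```bash
python3 - <<'E'
from h import *
P=np.array([.477,-.3243,.156]);C=np.array([.5887,.2729,.0397]);n=RC(.47)@[-.53,0,.848];R=RT(.47)
move_l(P,feed=.08); sleep(.3); move_l(P+[0,0,.12],feed=.15)
movep(P+[0,0,.25],RD(np.pi-.25)); movep(np.array([.5,.05,.42]),RD(np.pi+.2)); movep(C+.3*n,R)
s=sense();print(s["time_s"],s["finger_gap"],s["gripper_force"],s["joint_pos"].round(2))
move_l(C+(.141+.035)*n,feed=.1)
p=snap("w4"); cv2.imwrite("pics/w4.png",p[:,:,::-1])
E
```

```text
14.7083 0.015004441899334583 38.98369569098577 [ 0.8  -0.11 -1.19  2.2  -0.3   0.44  1.86]
```

View pics/w4.png

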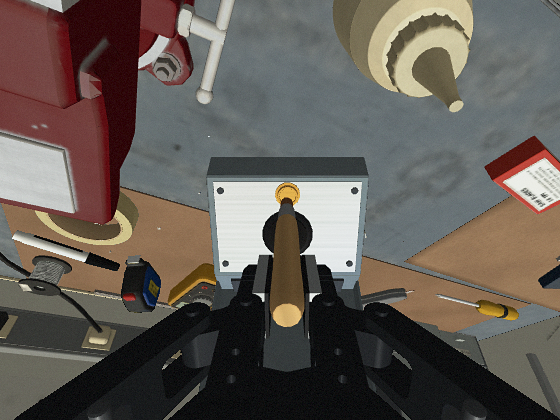

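The tip at (287,200) is in line with the cup at (287,193), and the knob is clear behind the brush. Next I touch the cup.

```bash
python3 - <<'E'
from h import *
C=np.array([.5887,.2729,.0397]);n=RC(.47)@[-.53,0,.848]
s0=sense()
r=move_l(C+(.141-.006)*n,feed=.02,until_force=2.5); sleep(.3); s=sense()
print(r,((s["position"]-C)@n).round(4),(s["wrist_force"]-s0["wrist_force"]).round(2),s["finger_gap"],(s["position"]-C-n*((s["position"]-C)@n)).round(4))
E
```

```text
True 0.1471 [-3.18 -0.88  5.65] 0.014758548464117125 [-0.0003 -0.0001 -0.0002]
```

```bash
python3 - <<'E'
from h import *
p=snap("w5"); cv2.imwrite("pics/w5.png",cv2.resize(p[140:290,200:375,::-1],(700,600),interpolation=cv2.INTER_CUBIC))
q,d=camera("scene"); 
print(sense()["wrist_force"])
E
```

```text
[-2.77156645 -2.46071561  6.02141446]
```

View pics/w5.png

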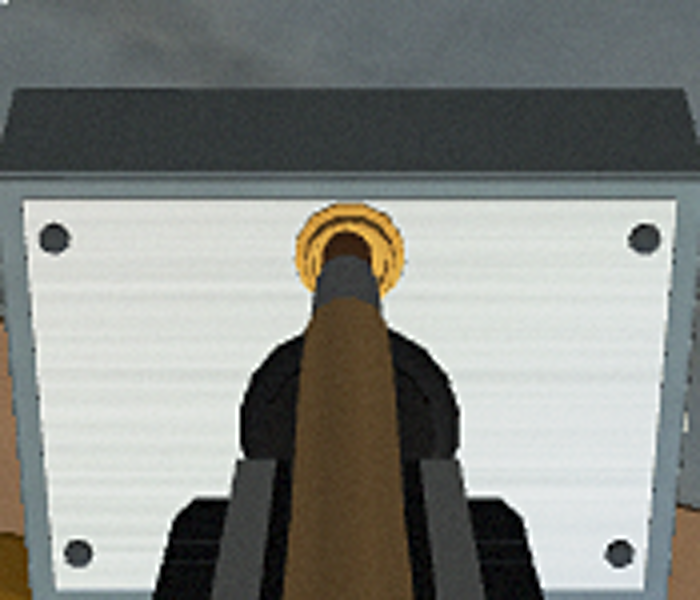

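The bristle end sits centred in the brass cup at (348,245), pressing at about 6 N. Next I return the brush to its tube.

```bash
python3 - <<'E'
from h import *
C=np.array([.5887,.2729,.0397]);n=RC(.47)@[-.53,0,.848];R=RD(np.pi-.25);B=np.array([.4434,-.114,.146])
move_l(C+.3*n,feed=.15); movep(np.array([.5,.05,.42]),RD(np.pi+.2)); movep(B+[0,0,.15],R)
p=snap("w6"); cv2.imwrite("pics/w6.png",p[:,:,::-1]); s=sense(); print(s["position"].round(4),s["finger_gap"],s["time_s"])
E
```

```text
[ 0.4446 -0.112   0.2973] 0.015132757836235518 24.0083
```

View pics/w6.png

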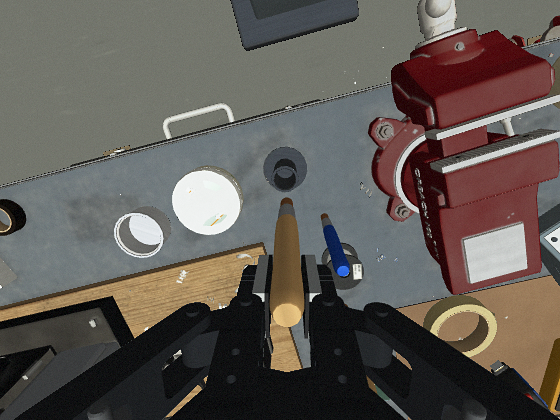

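The brush is still straight, with its tip at (287,200) over the tube mouth at (285,178). Next I lower it.

```bash
python3 - <<'E'
from h import *
R=RD(np.pi-.25);B=np.array([.4434,-.114,.146])
move_l(B+[0,0,.075],R,feed=.1); s0=sense()
r=move_l(B+[0,0,.001],R,feed=.05,until_force=4); s=sense();print(r,s["position"].round(4),(s["wrist_force"]-s0["wrist_force"]).round(2))
if s["position"][2]<.152:
    command_gripper(.05); move_l(s["position"]+[0,0,.1],feed=.12)
    p,d,c=wristcam();W=cloud(c,d).reshape(-1,3);X=W[np.linalg.norm(W[:,:2]-[.4434,-.114],axis=1)<.045]
    for lo,hi in((.152,.166),(.1,.14)):
        Y=X[(X[:,2]>lo)&(X[:,2]<hi)];print(lo,len(Y),((Y.min(0)+Y.max(0))/2).round(4),Y.max(0)) if len(Y) else print("none")
    cv2.imwrite("pics/w7.png",p[:,:,::-1])
print(sense()["time_s"])
E
```

```text
False [ 0.4436 -0.114   0.1472] [-0.91  0.6  -0.15]
0.152 347 [ 0.4431 -0.1133  0.1573] [ 0.45021721 -0.1058546   0.16253056]
0.1 230 [ 0.4399 -0.1131  0.1201] [ 0.44380028 -0.10588828  0.13983517]
28.0083
```

```bash
python3 - <<'E'
from h import *
c0,c1=np.load("c0.npz"),np.load("c1.npz");print("knob tri",tri([ray(c0,241,243.6),ray(c1,341.6,243.6)])[0].round(4))
C=np.array([.5887,.2729,.0397]);Rc=RC(.47);n=Rc@[-.53,0,.848];y=Rc[:,1];u=Rc@[.848,0,.53];R=RT(.47)
K=C+.042*u+.070*n;print("K",K.round(4))
A=K+.007*n-.003*u
for P in (A+.12*n-.046*y,A-.046*y,A+.006*y):
    q=inverse_kinematics(P,R);print(None if q is None else q.round(2))
movep(np.array([.443,-.114,.36]),RD(np.pi-.25)); command_gripper(0.0)
movep(np.array([.5,.05,.42]),RD(np.pi+.2)); movep(A+.12*n-.046*y,R)
move_l(A+.05*n-.046*y,feed=.1)
p=snap("w8"); cv2.imwrite("pics/w8.png",p[:,:,::-1]); s=sense(); print(s["finger_gap"],s["time_s"])
E
```

```text
knob tri [0.5821 0.2717 0.1293]
K [0.5874 0.2722 0.1213]
[ 0.27  0.24 -0.77  2.12  0.51  0.31  1.16]
[ 0.02  0.48 -0.54  2.08  1.23  0.21  0.47]
[ 0.12  0.55 -0.81  2.08  1.44  0.41  0.24]
7.788715871079076e-05 31.7417
```

View pics/w8.png

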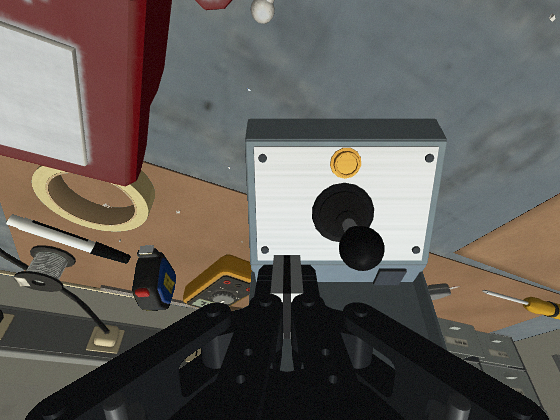

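The closed fingers at (287,270) are on the right side of the knob at (361,248), and image right is console left. Next I lower, push, hold and release.

```bash
python3 - <<'E'
from h import *
C=np.array([.5887,.2729,.0397]);Rc=RC(.47);n=Rc@[-.53,0,.848];y=Rc[:,1];u=Rc@[.848,0,.53];R=RT(.47)
K=C+.042*u+.070*n;A=K+.012*n-.003*u
move_l(A-.046*y,R,feed=.08); sleep(.3); f0=sense()["wrist_force"]
for t in (-.03,-.015,-.005,.0,.003,.006,.009):
    r=move_l(A+t*y,R,feed=.04,until_force=12); sleep(.15); s=sense(); f=(s["wrist_force"]-f0)@y
    print(t,r,f.round(2),((s["position"]-A)@y).round(4),s["joint_pos"][5].round(3))
    if r or f<-6.5: break
p=snap("w9"); cv2.imwrite("pics/w9.png",p[:,:,::-1]); print(sense()["time_s"])
E
```

```text
-0.03 False -0.17 -0.0303 0.231
-0.015 False -0.8 -0.0153 0.239
-0.005 False -1.84 -0.0052 0.246
0.0 False -2.69 -0.0001 0.25
0.003 False -4.4 0.003 0.252
0.006 False -4.86 0.0056 0.255
0.009 False -7.3 0.0064 0.26
36.3583
```

View pics/w9.png

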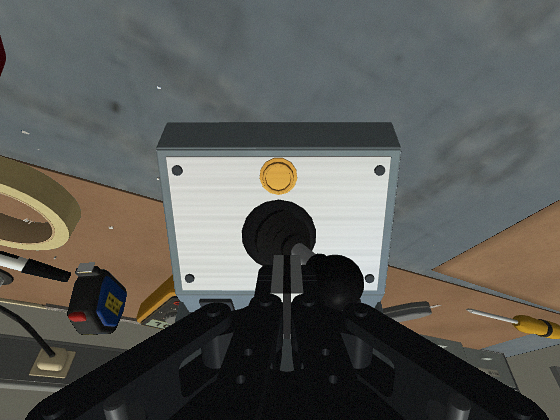

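The knob at (338,283) is pushed over to its left stop: the force has risen to 7.3 N and the tool no longer advances. Next I hold, release and retreat.

```bash
python3 - <<'E'
from h import *
C=np.array([.5887,.2729,.0397]);Rc=RC(.47);n=Rc@[-.53,0,.848];y=Rc[:,1];u=Rc@[.848,0,.53];R=RT(.47)
A=C+.042*u+.082*n-.003*u
sleep(2.1); move_l(A-.05*y,R,feed=.04); move_l(A+.12*n-.05*y,R,feed=.12); sleep(.8)
p,d,c=wristcam(); q,_=camera("scene")
m=np.hstack([cv2.resize(p[:,:,::-1],(400,300)),cv2.resize(q[115:430,115:535,::-1],(400,300))])
cv2.imwrite("pics/w10.png",m); print(sense()["time_s"],sense()["wrist_force"].round(2))
E
```

```text
42.1333 [-0.28 -0.91 -0.55]
```

View pics/w10.png

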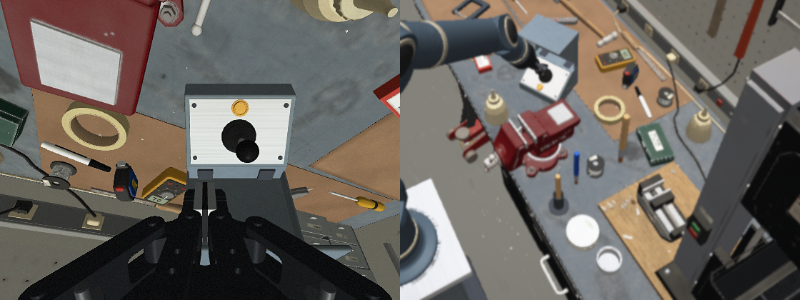

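The stick is centred again (knob at (247,150)). The brush stands in its tube at (560,190) in the right tile, and nothing else has moved.

```bash
python3 -c "
from rig import *
print(finish_job())"
```

```text
the job is handed in; nothing more can be done
None
```

I finished all the steps in order and handed the job in at about 42 s of robot time. The brush was dipped, touched to the brass cup and stood back in its tube, and the stick was held at its left stop for over 2 s and is centred again; the hand-in returned no verdict.

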